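# Fit a fresh drum on the bench sander's quick-change spindle

### The arm

A 6-joint arm with a two-finger parallel gripper is mounted at the origin on a cart in front of the work surface, level with it; the furniture and walls round the work are solid. World frame = base frame: x ahead of the robot, y to its left, z up, the work surface at z = 0. Lengths are in m, angles in degrees, forces in N, time in s.
With the tool pointing down it reaches from about 0.3 to 0.75 m from the base axis. Payload 8.5 kg.
Tool frame: the origin (TCP) lies between the finger pads; the fingertips stand 25 mm ahead of it and the grasp point (between the pads) lies 6 mm ahead of it; x points along the fingers, y is the direction in which the jaws open and shut, and the axes are right-handed (so a half turn about x gives the same grasp; the last joint's range is limited). The gripper opens to 85 mm and grips with 20 to 120 N. Pads are 22 mm wide; open, the fingers measure 114 mm over their backs; the gripper's body (76 mm by 85 mm) begins 54 mm behind the grasp point. The pads swing forward as they close: fully open they stand 13 mm farther back than shut.
Start: joints at [-83.096, 21.807, 74.336, -0, 83.858, -12.336], TCP at [0.181, -0.519, 0.256] pointing down, gripper open.
Joint ranges: [-178.18, 178.18], [-50.72, 133.34], [12.68, 142.11], [-81.47, 261.47], [9.98, 163.14], [-165.26, 165.26]. Speed limits (degrees/s): [136.94, 136.94, 180, 180, 180, 180].

### API

Orientations are given as a 3x3 rotation matrix whose columns are the frame's x, y, z axes.
In Python, from rig import sensors, get_image, workorder gives the robot as it stands.
- The arm moves only by the tool arm_command, never from a script. Its argument "plan" is a list that holds one entry, the list of rows, each a list of 6 numbers: the shift along the tool's x, y, z in units of 25 mm (1.0 is 25 mm), then the turn, a rotation vector about the tool's x, y, z in units of 6 degrees (1.0 is 6 degrees). In form: [[[dx, dy, dz, ax, ay, az], ...]]. A call has 1 to 10 rows; each row is the pose to reach, as a shift and turn from the pose commanded when the call began, along the tool's axes at that moment; what a row does not reach only later rows make up. A row lasts 1/10 s, in which the tool goes at most 50 mm and 8.59 degrees, less where a joint would pass 70% of its speed; a pose out of reach is approached as far as the arm can. A call with a gripper value outside its range is refused whole. "jaw" is the closure, from 0 (fully open) to 1 (shut), set as the call begins (left out, the last holds). The fingers move at their own pace and stop on an object; "newtons" is the grip in N (left out, the last holds). Time passes only in rows, so rows that repeat a pose let the fingers close. It gives the time, the measured TCP pose, the force and the opening at its end, in the units of the state.
- sensors.observe(): the state, without advancing time (a new reading comes with each control period).
- get_image(name): name is "scene" or "top"; returns a dict with "img" (400x640x3 uint8, red, green, blue), "fx", "fy", "cx", "cy" (pixels), "dist" ([k1, k2, p1, p2, k3] as OpenCV has them; the pictures are not rectified), "T" (4x4, takes a point from camera to world coordinates). Camera axes: x right, y up, looking along -z (the intrinsics and any distortion apply to the point x, -y, -z); pixel columns grow to the right and rows downward; lengths in m; the calibration is good to about 2 mm. A picture is of the moment at which its call begins. There is no depth.
- workorder.close_job(): hands the job in, once; it reports no verdict.
The state is a dict: "time_s": time; "q": joint angles; "qvel": joint speeds; "joint_efforts": joint torques, N m; "position": TCP position; "tool_rot": TCP orientation; "ft_force": force on the tool from outside, world axes, zero at the start; "wrist_torque": the same for the moment, N m; "grip_width": finger opening in m.
Only numpy, scipy, OpenCV 4.12 (cv2) and the standard library are available. Lean on these libraries where they do the work, as an engineer would, in place of code of your own. Each camera call takes 0.05 s, during which the arm holds its last target. There are 200 camera calls.

### The job

Fit the red-brown sanding drum on the bench sander: slide it over the upright spindle and press it down on the sprung seat until the three brass catches snap out over it and it stays there by itself when let go. Then slide the aluminium collar on above it and press that down in the same way, so that the catches snap out over the collar and hold drum and collar together against the spring. Leave the blue drum and the other things on the table where they stand.

Things in the scene. Friction and masses are not known exactly. Their poses are not given: they have to be found in the camera images.
- sander: grey bench sander, fixed: housing 120 x 120 x 40 mm, origin centre of its underside, on the axis of its vertical steel spindle (30 mm diameter, tip tapering to 18 mm over its last 10 mm). Round the spindle above the housing is a spring-backed seat; near its top three brass spring catches, 7 mm wide, 120 degrees apart, stick 5 mm out
- spindle_top (a point): middle of the spindle's tip, 138 mm above the table, on the axis; z up along the axis
- catch_level (a point): point on the spindle axis level with the flat undersides of the catches, 113 mm above the table; z up. Their tops slope over 15 mm: a ring pressed straight down pushes them in, then they snap out above it and its top face stays against this level. Press 3 to 5 mm deeper to let them snap (6 mm is the stop). Pressing takes up to about 8 N
- seat (a joint): travel of the spring-backed seat, an aluminium disc 53 mm across round the spindle: 0 = up, top face 76 mm above the table; grows to 0.036 m as it is pressed down (about 2 N at first, plus 1.5 N per 10 mm). About 0.008 with the drum alone locked, 0.030 with drum and collar locked
- drum_red: sanding drum, red-brown abrasive 5 mm thick on the outside (seen on the side and as a ring at the ends), black rubber core with a through bore: outside 56 mm, bore 33 mm, 45 mm tall, about 0.12 kg, upright on the table. Origin: centre of its underside; z along the axis (either end may go down). A tall neighbour stands close to it on one side
- drum_blue: spare sanding drum, same but with blue abrasive; not to be used. Origin: centre of its underside
- collar: aluminium locking collar, knurled ring: outside 56 mm, bore 33 mm, 22 mm tall, about 0.10 kg, lying flat on the table. Origin: centre of its underside on its axis; z along the axis (either face may go down)
- hardener_bottle: white hardener bottle with red cap, upright, 48 mm across, 114 tall. Bystander. Origin: centre of its underside
- cell_small_2: small closed plywood cell (many-faced wooden block), about 68 x 80 x 67 mm. Bystander. Origin: centre of its underside
- sanding_block: brown sanding block lying flat, 61 x 100 x 31 mm (long side along its own y). Bystander. Origin: centre of its underside
- glue_bottle: white wood-glue bottle with red spout, upright, 58 mm across, 176 tall. Bystander. Origin: centre of its underside
- mix_cup_b: white open mixing cup, upright, 69 mm across at the rim, 70 tall. Bystander. Origin: centre of its underside
- wood_block_1: small brown wood block, 45 x 70 x 32 mm. Bystander. Origin: centre of its underside
- stack_front (a point): foremost overhang of the big fixed stack of plywood cells behind the work, at x = 0.53, y = -0.10, z = 0.25. The stack fills x > 0.53, y from -0.21 to 0.46, up to 0.5 m high: keep the arm and gripper in front of it

How it is judged:
By the outcome, as a careful person would: the job done as asked, in the order asked, and still so for the second after the job is handed in, with the robot touching nothing.
It also fails if it takes over 72 s, if anything falls off the work surface, if the arm or the gripper's body presses on something with over 40 N, if the wrist force passes 120 N, or if a joint passes its speed limit or range.

## Working session

There is one attempt and no reset: what is moved stays moved. The work goes in short steps, Python scripts to look and compute and a tool call to move; the robot and the scene stay as the last step left them, time stands still between calls to the robot, and variables do not carry over. Pictures are saved under pics/ and viewed, about 8 in all and at most 12, crops included, and the job is handed in when it is done.

Besides the shell and the picture viewer there is one more tool, called in YAML: its name, and indented under it one key for each argument. arm_command: Moves the arm, as the interface text tells. Its arguments: {"type":"object","properties":{"plan":{"type":"array","items":{"type":"array","items":{"type":"array","items":{"type":"number"}}}},"jaw":{"type":"number"},"newtons":{"type":"number"}},"required":["plan"]}

```bash
mkdir -p pics; ls
python3 - <<'E'
from rig import sensors,get_image
import cv2
s=sensors.observe();print(s)
for n in("scene","top"):
    d=get_image(n);cv2.imwrite(f"pics/{n}0.png",d["img"][:,:,::-1])
    print(n,d["fx"],d["fy"],d["cx"],d["cy"],d["dist"],d["T"])
E
```

```text
pics
{'time_s': 0.0, 'q': array([-8.30966655e+01,  2.18429529e+01,  7.43861053e+01, -8.05926276e-04,
        8.38590384e+01, -1.23374423e+01]), 'qvel': array([ 0.01742803,  0.026271  , -0.01846869,  0.0170488 ,  0.00829249,
       -0.07855579]), 'joint_efforts': array([-5.69114636e-04, -4.48459053e+01, -2.31275046e+01, -2.19882832e-04,
        4.78444665e-03, -6.08736741e-06]), 'position': array([ 0.18119317, -0.51901525,  0.25568541]), 'tool_rot': array([[-1.98692125e-04,  3.29539947e-01, -9.44141612e-01],
       [ 1.52474656e-03, -9.44140433e-01, -3.29539857e-01],
       [-9.99998818e-01, -1.50505365e-03, -3.14871630e-04]]), 'ft_force': array([-0.20810673, -1.30015481, -0.35870202]), 'wrist_torque': array([-0.00504192, -0.01879656,  0.03067531]), 'grip_width': 0.08534934777847944}
scene 482.91567265496144 482.91567265496144 317.53799451704487 200.21317914619257 [-0.05350315  0.          0.          0.          0.        ] [[-0.76999686  0.47618221 -0.42468263 -0.18065737]
 [-0.63799513 -0.56606809  0.52204322  0.8920046 ]
 [ 0.00818841  0.67291709  0.73967259  1.41688719]
 [ 0.          0.          0.          1.        ]]
top 374.6690110469769 374.6690110469769 321.0770446424474 202.40344448739543 [-0.03628076  0.          0.          0.          0.        ] [[-1.74376270e-02  9.79906137e-01 -1.98695476e-01  2.93736649e-01]
 [-9.99847658e-01 -1.69372937e-02  4.21757217e-03  4.18499974e-02]
 [ 7.67461227e-04  1.98738751e-01  9.80052203e-01  1.39407128e+00]
 [ 0.00000000e+00  0.00000000e+00  0.00000000e+00  1.00000000e+00]]
```

View pics/scene0.png

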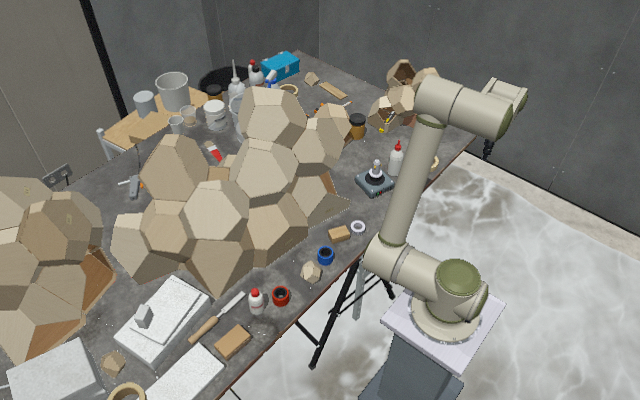

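View pics/top0.png

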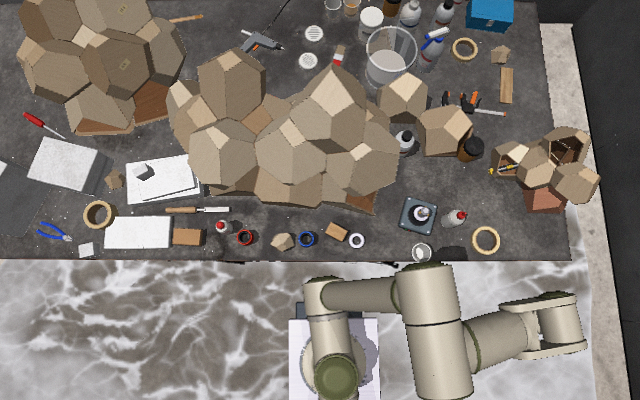

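```bash
cat > h.py <<'E'
import numpy as np, cv2
from rig import sensors,get_image
def K(d): return np.array([[d["fx"],0,d["cx"]],[0,d["fy"],d["cy"]],[0,0,1.]])
def ray(d,u,v):
    p=cv2.undistortPoints(np.array([[[u,v]]],float),K(d),np.array(d["dist"],float))[0,0]
    T=np.array(d["T"]); r=T[:3,:3]@np.array([p[0],-p[1],-1.]); return T[:3,3],r/np.linalg.norm(r)
def plane(d,u,v,z):
    o,r=ray(d,u,v); return o+r*(z-o[2])/r[2]
def tri(d1,a,d2,b):
    o1,r1=ray(d1,*a);o2,r2=ray(d2,*b)
    t=np.linalg.lstsq(np.c_[r1,-r2],o2-o1,rcond=None)[0]
    p,q=o1+r1*t[0],o2+r2*t[1]; return (p+q)/2,np.linalg.norm(p-q)
def proj(d,p):
    T=np.linalg.inv(np.array(d["T"]));c=T[:3,:3]@np.asarray(p,float)+T[:3,3]
    x=np.array([[c[0],-c[1],-c[2]]]); return cv2.projectPoints(x,np.zeros(3),np.zeros(3),K(d),np.array(d["dist"],float))[0][0,0]
def crop(d,c,w=24,s=8):
    x,y=int(c[0])-w,int(c[1])-w
    return cv2.resize(d["img"][y:y+2*w,x:x+2*w,::-1],None,fx=s,fy=s,interpolation=cv2.INTER_NEAREST)
E
python3 - <<'E'
from h import *
t,s=get_image("top"),get_image("scene")
a=np.hstack([crop(t,c,20,6) for c in((246,237),(357,240),(418,213))])
b=np.hstack([crop(s,c,20,6) for c in((278,296),(358,227),(376,176))])
cv2.imwrite("pics/c1.png",np.vstack([a,b]))
E
```

```text
(no output)
```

View pics/c1.png

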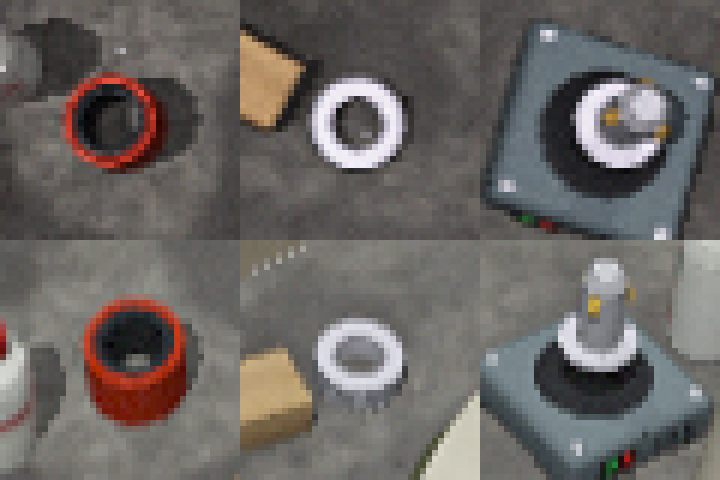

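```bash
cat > m.py <<'E'
from h import *
def hole(d,c,fn,w=20,s=8):
    x,y=int(c[0])-w,int(c[1])-w
    im=cv2.resize(d["img"][y:y+2*w,x:x+2*w],None,fx=s,fy=s,interpolation=cv2.INTER_CUBIC).astype(int)
    m=fn(im).astype(np.uint8)
    cs,h=cv2.findContours(m,cv2.RETR_CCOMP,cv2.CHAIN_APPROX_NONE)
    b=max((k for k in range(len(cs)) if h[0][k][3]>=0),key=lambda k:cv2.contourArea(cs[k]))
    f=lambda c_:(lambda e:((e[0][0]+.5)/s-.5+x,(e[0][1]+.5)/s-.5+y,e[1][0]/s,e[1][1]/s))(cv2.fitEllipse(c_))
    return f(cs[b]),f(cs[h[0][b][3]])
red=lambda i:(i[...,0]>100)&(i[...,1]<0.6*i[...,0])
wht=lambda i:i.min(2)>165
E
python3 - <<'E'
from m import *
t,s=get_image("top"),get_image("scene")
for n,ct,cs,f in(("red",(246,237),(278,296),red),("collar",(357,240),(358,227),wht)):
    a,A=hole(t,ct,f);b,B=hole(s,cs,f)
    print(n,np.round(a,2),np.round(A,2),np.round(b,2),np.round(B,2))
    z=.045 if n=="red" else .022
    print(tri(t,a[:2],s,b[:2]),plane(t,*a[:2],z),plane(s,*b[:2],z))
P=lambda x,y,ox,oy,bx,by:(ox+(x-bx)/6-.5,oy+(y-by)/6-.5)
sc=[P(*p,398,193,480,0) for p in((548,36),(703,83),(506,186),(660,234))]
q=[plane(t,*p,.04) for p in sc];print(np.round(q,4),np.mean(q,0))
ss=[P(*p,356,156,480,240) for p in((491,357),(697,394),(577,448))]
q=[plane(s,*p,.04) for p in ss];print(np.round(q,4),(q[0]+q[1])/2)
a=P(648,100,398,193,480,0);b=P(604,266,356,156,480,240)
print("tip",tri(t,a,s,b),plane(t,*a,.138),plane(s,*b,.138))
# other things: bottle by red drum, block by collar, rough
for p,z in(((220,226),.114),((336,231),.032),((282,241),.067),((458,215),.1),((422,252),.07)):print(p,np.round(plane(t,*p,z),3))
E
```

```text
red [243.71 236.56  11.99  12.38] [243.8  236.62  15.33  15.82] [279.79 292.5   10.96  13.42] [279.61 295.27  16.46  21.67]
(array([0.4446502 , 0.31737126, 0.0413162 ]), np.float64(0.004410456360701802)) [0.44618113 0.31774192 0.045     ] [0.44088895 0.31805415 0.045     ]
collar [356.08 240.11   9.19   9.31] [356.07 240.12  14.69  14.87] [357.43 225.78   6.68   8.91] [357.46 225.8   11.58  14.38]
(array([ 0.42752481, -0.09112051,  0.01777865]), np.float64(0.0036706905060353394)) [ 0.42872232 -0.08983628  0.022     ] [ 0.42405752 -0.08898652  0.022     ]
[[ 0.5774 -0.2892  0.04  ]
 [ 0.5462 -0.3831  0.04  ]
 [ 0.4845 -0.2576  0.04  ]
 [ 0.4534 -0.3497  0.04  ]] [ 0.51539204 -0.31990078  0.04      ]
[[ 0.5746 -0.29    0.04  ]
 [ 0.4482 -0.3507  0.04  ]
 [ 0.4809 -0.2581  0.04  ]] [ 0.51141363 -0.32033851  0.04      ]
tip (array([ 0.51732041, -0.32153603,  0.13607938]), np.float64(0.0037750375773133436)) [ 0.51863435 -0.32007954  0.138     ] [ 0.51460647 -0.32059636  0.138     ]
(220, 226) [0.476 0.387 0.114]
(336, 231) [ 0.462 -0.017  0.032]
(282, 241) [0.426 0.177 0.067]
(458, 215) [ 0.503 -0.445  0.1  ]
(422, 252) [ 0.378 -0.316  0.07 ]
```

```bash
cat > g.py <<'E'
# usage: g.py x y z yaw  -> shift and turn in plan units to that TCP pose (tool straight down, tool-y at yaw)
import sys,numpy as np
from rig import sensors
from scipy.spatial.transform import Rotation as R
s=sensors.observe();M=np.array(s["tool_rot"]);p=np.array(s["position"])
for a in sys.argv[1:]:
    x,y,z,w=map(float,a.split(","));w=np.radians(w)
    Y=np.array([np.cos(w),np.sin(w),0]);X=np.array([0,0,-1.]);G=np.c_[X,Y,np.cross(X,Y)]
    print(np.round(M.T@(np.array([x,y,z])-p)/.025,2),np.round(np.degrees(R.from_matrix(M.T@G).as_rotvec())/6,2))
print(s["time_s"],p,s["ft_force"],s["grip_width"])
E
python3 g.py .40,-.05,.25,-25 .40,.30,.20,-25
```

```text
[  0.25 -14.84 -14.45] [-7.63 -0.    0.  ]
[  2.26 -28.05 -19.06] [-7.63 -0.    0.  ]
0.3 [ 0.18122335 -0.51920556  0.25613022] [-0.62307174 -0.03842629  0.70715378] 0.08523578352576298
```

arm_command:
  plan:
    - [[0.25, -14.84, -14.45, -7.63, 0, 0], [0.25, -14.84, -14.45, -7.63, 0, 0], [0.25, -14.84, -14.45, -7.63, 0, 0], [0.25, -14.84, -14.45, -7.63, 0, 0], [0.25, -14.84, -14.45, -7.63, 0, 0], [0.25, -14.84, -14.45, -7.63, 0, 0], [0.25, -14.84, -14.45, -7.63, 0, 0], [0.25, -14.84, -14.45, -7.63, 0, 0], [0.25, -14.84, -14.45, -7.63, 0, 0], [0.25, -14.84, -14.45, -7.63, 0, 0]]
  jaw: 0

```text
time_s: 1.3
position: [0.3929, -0.0641, 0.2505]
tool_rot: [[0.001, 0.906, -0.423], [-0.0, -0.423, -0.906], [-1.0, 0.001, 0.0]]
ft_force: [1.3, -1.3, 0.4]
grip_width: 0.0854
```

```bash
python3 g.py .42,.29,.20,-25
```

```text
[  2.02  -5.01 -13.3 ] [ 0.    0.   -0.01]
1.3 [ 0.39290235 -0.06414335  0.25054274] [ 1.27078857 -1.28341483  0.37902214] 0.08536804842145222
```

arm_command:
  plan:
    - [[2.02, -5, -13.3, 0, 0, 0], [2.02, -5, -13.3, 0, 0, 0], [2.02, -5, -13.3, 0, 0, 0], [2.02, -5, -13.3, 0, 0, 0], [2.02, -5, -13.3, 0, 0, 0], [2.02, -5, -13.3, 0, 0, 0], [2.02, -5, -13.3, 0, 0, 0], [2.02, -5, -13.3, 0, 0, 0], [2.02, -5, -13.3, 0, 0, 0], [2.02, -5, -13.3, 0, 0, 0]]

```text
time_s: 2.3
position: [0.4196, 0.2872, 0.1999]
tool_rot: [[-0.0, 0.906, -0.423], [-0.0, -0.423, -0.906], [-1.0, 0.0, 0.0]]
ft_force: [0.7, -0.8, 0.3]
grip_width: 0.0857
```

```bash
python3 g.py .4436,.318,.13,-25 .4436,.318,.039,-25
python3 - <<'E'
from h import *
t,s=get_image("top"),get_image("scene")
cv2.imwrite("pics/c2.png",np.hstack([crop(t,(246,237),40,4),crop(s,(280,270),40,4)]))
p=np.array(sensors.observe()["position"]);p[2]-=.02
print(proj(t,p),proj(s,p))
E
```

```text
[ 2.79  0.35 -1.52] [-0.  0. -0.]
[ 6.43  0.35 -1.53] [-0.  0. -0.]
2.3 [0.41959841 0.28716985 0.19987444] [ 0.6721858  -0.83652779  0.26648133] 0.08565366506294392
[244.66931981 239.93554363] [289.50039282 266.32120527]
```

View pics/c2.png

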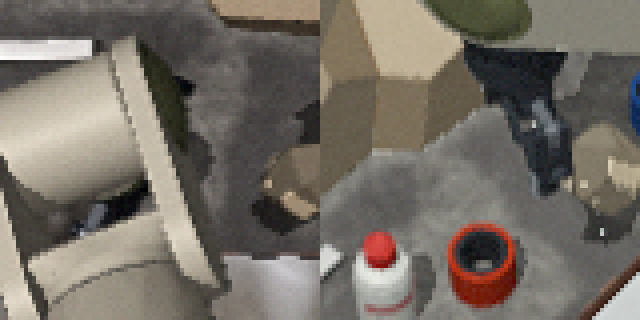

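arm_command:
  plan:
    - [[1, 0.35, -1.53, 0, 0, 0], [2, 0.35, -1.53, 0, 0, 0], [3, 0.35, -1.53, 0, 0, 0], [3, 0.35, -1.53, 0, 0, 0]]

```text
time_s: 2.8
position: [0.4429, 0.3173, 0.1225]
tool_rot: [[-0.005, 0.906, -0.424], [-0.002, -0.424, -0.906], [-1.0, -0.004, 0.004]]
ft_force: [-0.3, -0.2, -0.8]
grip_width: 0.0852
```

arm_command:
  plan:
    - [[0.6, 0, 0, 0, 0, 0], [1.2, 0, 0, 0, 0, 0], [1.8, 0, 0, 0, 0, 0], [2.4, 0, 0, 0, 0, 0], [3.0, 0, 0, 0, 0, 0], [3.43, 0, 0, 0, 0, 0], [3.43, 0, 0, 0, 0, 0]]

```text
time_s: 3.5
position: [0.4438, 0.3184, 0.039]
tool_rot: [[-0.001, 0.906, -0.423], [-0.0, -0.423, -0.906], [-1.0, -0.001, 0.001]]
ft_force: [-0.0, -0.2, 0.4]
grip_width: 0.0855
```

```bash
python3 g.py .4436,.318,.039,-25
python3 - <<'E'
from h import *
s=get_image("scene")
cv2.imwrite("pics/c3.png",crop(s,(280,290),25,10))
E
```

```text
[ 0.   -0.    0.02] [-0.01  0.01  0.01]
3.5 [0.44383744 0.31843083 0.03901499] [-0.03774046 -0.21808732  0.3671364 ] 0.08552378296237716
```

View pics/c3.png

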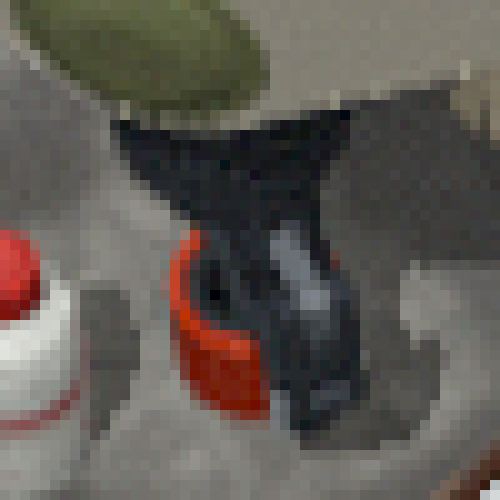

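The scene crop shows the fingers straddling the red drum (near finger beside it at crop (330,380)), with the bottle clear on the left. I'll close the gripper now.

arm_command:
  plan:
    - [[0, 0, 0, 0, 0, 0], [0, 0, 0, 0, 0, 0], [0, 0, 0, 0, 0, 0], [0, 0, 0, 0, 0, 0], [0, 0, 0, 0, 0, 0], [0, 0, 0, 0, 0, 0], [0, 0, 0, 0, 0, 0]]
  jaw: 1
  newtons: 60

```text
time_s: 4.25
position: [0.4443, 0.3192, 0.0402]
tool_rot: [[0.002, 0.906, -0.422], [0.001, -0.422, -0.906], [-1.0, 0.001, -0.001]]
ft_force: [-0.5, -1.1, 5.7]
grip_width: 0.0535
```

arm_command:
  plan:
    - [[-1, 0, 0, 0, 0, 0], [-2, 0, 0, 0, 0, 0], [-3, 0, 0, 0, 0, 0], [-4, 0, 0, 0, 0, 0], [-5, 0, 0, 0, 0, 0], [-6, 0, 0, 0, 0, 0], [-7, 0, 0, 0, 0, 0], [-8, 0, 0, 0, 0, 0], [-8, 0, 0, 0, 0, 0]]

```text
time_s: 5.15
position: [0.4445, 0.3195, 0.2424]
tool_rot: [[0.006, 0.907, -0.422], [0.003, -0.422, -0.907], [-1.0, 0.004, -0.005]]
ft_force: [0.4, 0.6, -2.0]
grip_width: 0.0533
```

```bash
python3 g.py .40,.0,.25,-25 .42,-.28,.25,-25
python3 - <<'E'
from m import *
s=get_image("scene");t=get_image("top")
p=np.array(sensors.observe()["position"]);u=proj(s,p);v=proj(t,p);print(u,v)
cv2.imwrite("pics/c4.png",np.hstack([crop(s,u,25,8),crop(t,v,25,8)]))
E
```

```text
[-0.35  3.78 12.33] [ 0.01 -0.05 -0.04]
[-0.37  9.24 22.15] [ 0.01 -0.05 -0.04]
5.15 [0.44445251 0.31946167 0.2423531 ] [ 0.35921721  0.61309741 -2.04181808] 0.05328678085379926
[275.69690283 257.74822418] [230.74549774 230.63265395]
```

arm_command:
  plan:
    - [[-0.35, 3.78, 12.33, 0, 0, 0], [-0.35, 3.78, 12.33, 0, 0, 0], [-0.35, 3.78, 12.33, 0, 0, 0], [-0.35, 3.78, 12.33, 0, 0, 0], [-0.35, 3.78, 12.33, 0, 0, 0], [-0.35, 3.78, 12.33, 0, 0, 0], [-0.35, 9.24, 22.15, 0, 0, 0], [-0.35, 9.24, 22.15, 0, 0, 0], [-0.35, 9.24, 22.15, 0, 0, 0], [-0.35, 9.24, 22.15, 0, 0, 0]]

```text
time_s: 6.25
position: [0.4126, -0.1795, 0.2463]
tool_rot: [[-0.002, 0.906, -0.423], [0.002, -0.423, -0.906], [-1.0, -0.002, -0.001]]
ft_force: [0.7, -0.5, -1.8]
grip_width: 0.0536
```

```bash
python3 g.py .44,-.32,.22,-25 .515,-.32,.22,-25
```

```text
[1.04 3.37 4.63] [-0.   -0.01  0.02]
[1.03 6.09 3.36] [-0.   -0.01  0.02]
6.25 [ 0.41259461 -0.17947355  0.24627186] [ 0.70267619 -0.51064059 -1.77962077] 0.05364115167708653
```

arm_command:
  plan:
    - [[1, 3.4, 4.6, 0, 0, 0], [1, 3.4, 4.6, 0, 0, 0], [1, 3.4, 4.6, 0, 0, 0], [1, 6.1, 3.36, 0, 0, 0], [1, 6.1, 3.36, 0, 0, 0], [1, 6.1, 3.36, 0, 0, 0], [1, 6.1, 3.36, 0, 0, 0]]

```text
time_s: 6.95
position: [0.5159, -0.3177, 0.2207]
tool_rot: [[-0.003, 0.907, -0.422], [0.002, -0.422, -0.907], [-1.0, -0.003, -0.001]]
ft_force: [-0.5, -0.3, -0.8]
grip_width: 0.0535
```

Run:
```python
from m import *
s=get_image("scene");t=get_image("top");st=sensors.observe()
p=np.array(st["position"]);u=proj(s,p);v=proj(t,p);print(p,st["ft_force"],u,v)
cv2.imwrite("pics/c5.png",np.hstack([crop(s,u+[0,12],30,6),crop(t,v,30,6)]))
cv2.imwrite("pics/s5.png",s["img"][...,::-1])
```

```text
[ 0.51543764 -0.31791621  0.22185136] [ 0.45601608  0.48475284 -1.36748284] [377.7409388  143.72164241] [432.06183547 205.4132787 ]
```

View pics/c5.png

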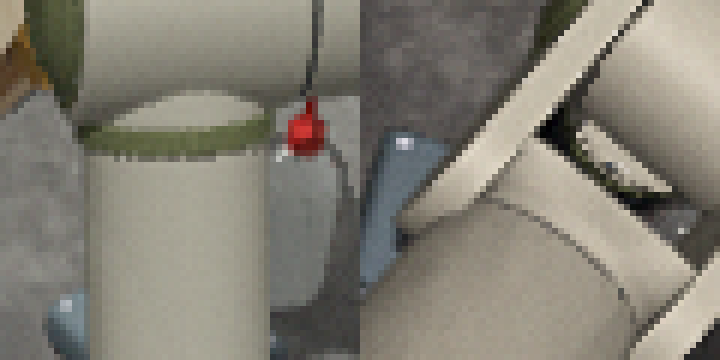

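```bash
python3 g.py .5155,-.3203,.185,-25 .5155,-.3203,.165,-25
```

```text
[1.47 0.05 0.09] [ 0.   -0.    0.02]
[2.27 0.05 0.09] [ 0.   -0.    0.02]
7.05 [ 0.51543764 -0.31791621  0.22185136] [ 0.45601608  0.48475284 -1.36748284] 0.05360502149832829
```

arm_command:
  plan:
    - [[0.5, 0.04, 0.09, 0, 0, 0], [1, 0.04, 0.09, 0, 0, 0], [1.45, 0.04, 0.09, 0, 0, 0], [1.45, 0.04, 0.09, 0, 0, 0]]

```text
time_s: 7.45
position: [0.5154, -0.3202, 0.1839]
tool_rot: [[-0.003, 0.906, -0.422], [0.003, -0.422, -0.906], [-1.0, -0.004, -0.001]]
ft_force: [0.2, 0.5, -2.0]
grip_width: 0.0541
```

arm_command:
  plan:
    - [[0.1, 0, 0, 0, 0, 0], [0.2, 0, 0, 0, 0, 0], [0.3, 0, 0, 0, 0, 0], [0.4, 0, 0, 0, 0, 0], [0.4, 0, 0, 0, 0, 0]]

```text
time_s: 7.95
position: [0.5161, -0.3206, 0.176]
tool_rot: [[-0.0, 0.906, -0.422], [0.0, -0.422, -0.906], [-1.0, -0.0, -0.0]]
ft_force: [0.2, -0.2, -1.7]
grip_width: 0.0538
```

arm_command:
  plan:
    - [[0.1, 0, 0, 0, 0, 0], [0.2, 0, 0, 0, 0, 0], [0.2, 0, 0, 0, 0, 0]]

```text
time_s: 8.25
position: [0.5161, -0.3206, 0.1709]
tool_rot: [[-0.001, 0.906, -0.422], [0.0, -0.422, -0.906], [-1.0, -0.001, -0.0]]
ft_force: [-0.1, 0.3, -0.5]
grip_width: 0.0536
```

arm_command:
  plan:
    - [[0.1, 0, 0, 0, 0, 0], [0.2, 0, 0, 0, 0, 0], [0.2, 0, 0, 0, 0, 0]]

```text
time_s: 8.55
position: [0.516, -0.3205, 0.1658]
tool_rot: [[-0.001, 0.906, -0.422], [0.001, -0.422, -0.906], [-1.0, -0.001, -0.0]]
ft_force: [0.5, -0.1, -2.3]
grip_width: 0.0538
```

arm_command:
  plan:
    - [[0.1, 0, 0, 0, 0, 0], [0.2, 0, 0, 0, 0, 0], [0.2, 0, 0, 0, 0, 0]]

```text
time_s: 8.85
position: [0.5161, -0.3204, 0.161]
tool_rot: [[-0.0, 0.906, -0.422], [0.001, -0.422, -0.906], [-1.0, -0.001, -0.0]]
ft_force: [-0.6, 1.6, -2.3]
grip_width: 0.0535
```

arm_command:
  plan:
    - [[0.1, 0, 0, 0, 0, 0], [0.2, 0, 0, 0, 0, 0], [0.2, 0, 0, 0, 0, 0]]

```text
time_s: 9.15
position: [0.5162, -0.3204, 0.1567]
tool_rot: [[0.0, 0.907, -0.422], [0.0, -0.422, -0.907], [-1.0, 0.0, -0.0]]
ft_force: [-2.1, 3.4, 3.9]
grip_width: 0.0534
```

arm_command:
  plan:
    - [[0, -0.04, -0.03, 0, 0, 0], [0.1, -0.04, -0.03, 0, 0, 0], [0.2, -0.04, -0.03, 0, 0, 0], [0.2, -0.04, -0.03, 0, 0, 0]]

```text
time_s: 9.55
position: [0.5155, -0.3196, 0.1506]
tool_rot: [[-0.0, 0.906, -0.422], [0.0, -0.422, -0.906], [-1.0, -0.001, -0.0]]
ft_force: [-0.4, -0.4, -1.6]
grip_width: 0.0536
```

arm_command:
  plan:
    - [[0.2, 0, 0, 0, 0, 0], [0.4, 0, 0, 0, 0, 0], [0.6, 0, 0, 0, 0, 0], [0.6, 0, 0, 0, 0, 0]]

```text
time_s: 9.95
position: [0.5153, -0.3194, 0.1351]
tool_rot: [[-0.001, 0.906, -0.422], [0.001, -0.422, -0.906], [-1.0, -0.002, -0.001]]
ft_force: [0.5, 0.5, -3.5]
grip_width: 0.0534
```

arm_command:
  plan:
    - [[0.2, 0, 0, 0, 0, 0], [0.4, 0, 0, 0, 0, 0], [0.6, 0, 0, 0, 0, 0], [0.6, 0, 0, 0, 0, 0]]

```text
time_s: 10.35
position: [0.5154, -0.3194, 0.1203]
tool_rot: [[-0.001, 0.906, -0.422], [0.001, -0.422, -0.906], [-1.0, -0.001, -0.0]]
ft_force: [0.1, 0.1, -4.3]
grip_width: 0.0536
```

arm_command:
  plan:
    - [[0.15, 0, 0, 0, 0, 0], [0.3, 0, 0, 0, 0, 0], [0.4, 0, 0, 0, 0, 0], [0.5, 0, 0, 0, 0, 0], [0.5, 0, 0, 0, 0, 0]]

```text
time_s: 10.85
position: [0.5157, -0.3197, 0.1083]
tool_rot: [[0.0, 0.906, -0.422], [-0.0, -0.422, -0.906], [-1.0, 0.0, 0.0]]
ft_force: [1.7, -1.6, -1.0]
grip_width: 0.0534
```

arm_command:
  plan:
    - [[0.06, 0, 0, 0, 0, 0], [0.12, 0, 0, 0, 0, 0], [0.17, 0, 0, 0, 0, 0], [0.17, 0, 0, 0, 0, 0], [0.17, 0, 0, 0, 0, 0]]

```text
time_s: 11.35
position: [0.5157, -0.3197, 0.1047]
tool_rot: [[0.0, 0.906, -0.422], [-0.0, -0.422, -0.906], [-1.0, 0.0, 0.0]]
ft_force: [-0.3, -0.0, 1.9]
grip_width: 0.0538
```

arm_command:
  plan:
    - [[0.04, 0, 0, 0, 0, 0], [0.06, 0, 0, 0, 0, 0], [0.06, 0, 0, 0, 0, 0], [0.06, 0, 0, 0, 0, 0]]

```text
time_s: 11.75
position: [0.5157, -0.3197, 0.1032]
tool_rot: [[0.0, 0.906, -0.422], [-0.0, -0.422, -0.906], [-1.0, 0.0, 0.0]]
ft_force: [0.9, -1.5, 2.7]
grip_width: 0.0534
```

arm_command:
  plan:
    - [[0, 0, 0, 0, 0, 0], [0, 0, 0, 0, 0, 0]]

```text
time_s: 11.95
position: [0.5157, -0.3197, 0.1032]
tool_rot: [[0.0, 0.906, -0.422], [-0.0, -0.422, -0.906], [-1.0, 0.0, 0.0]]
ft_force: [0.7, -1.5, 3.3]
grip_width: 0.0536
```

arm_command:
  plan:
    - [[-0.08, 0, 0, 0, 0, 0], [-0.16, 0, 0, 0, 0, 0], [-0.24, 0, 0, 0, 0, 0], [-0.24, 0, 0, 0, 0, 0]]

```text
time_s: 12.35
position: [0.5155, -0.3194, 0.1084]
tool_rot: [[-0.001, 0.906, -0.422], [0.001, -0.422, -0.906], [-1.0, -0.001, -0.0]]
ft_force: [2.2, -2.8, -5.6]
grip_width: 0.0535
```

arm_command:
  plan:
    - [[0, 0, 0, 0, 0, 0], [0, 0, 0, 0, 0, 0], [0, 0, 0, 0, 0, 0], [0, 0, 0, 0, 0, 0], [0, 0, 0, 0, 0, 0], [0, 0, 0, 0, 0, 0]]
  jaw: 0

```text
time_s: 12.95
position: [0.5156, -0.3195, 0.1091]
tool_rot: [[-0.0, 0.906, -0.422], [0.0, -0.422, -0.906], [-1.0, -0.0, -0.0]]
ft_force: [0.1, -0.7, 0.8]
grip_width: 0.0851
```

arm_command:
  plan:
    - [[-1, 0, 0, 0, 0, 0], [-2, 0, 0, 0, 0, 0], [-3, 0, 0, 0, 0, 0], [-4, 0, 0, 0, 0, 0], [-5, 0, 0, 0, 0, 0], [-5, -4, 0, 0, 0, 0], [-5, -6, -3, 0, 0, 0], [-5, -6, -8, 0, 0, 0], [-5, -6, -8, 0, 0, 0], [-5, -6, -8, 0, 0, 0]]

```text
time_s: 13.95
position: [0.4608, -0.1034, 0.2344]
tool_rot: [[0.001, 0.906, -0.423], [-0.0, -0.423, -0.906], [-1.0, 0.001, -0.0]]
ft_force: [1.3, 0.2, 0.1]
grip_width: 0.0857
```

```bash
python3 g.py .4265,-.0895,.13,-25 .4265,-.0895,.028,-25
python3 - <<'E'
from m import *
s=get_image("scene");t=get_image("top")
cv2.imwrite("pics/c6.png",np.hstack([crop(s,(376,172),25,8),crop(t,(418,213),25,8)]))
E
```

```text
[ 4.18 -1.48  0.08] [-0.01 -0.   -0.01]
[ 8.26 -1.48  0.08] [-0.01 -0.   -0.01]
13.95 [ 0.46078584 -0.10339021  0.23440621] [1.32763431 0.16923751 0.12156094] 0.08568871747401416
```

View pics/c6.png

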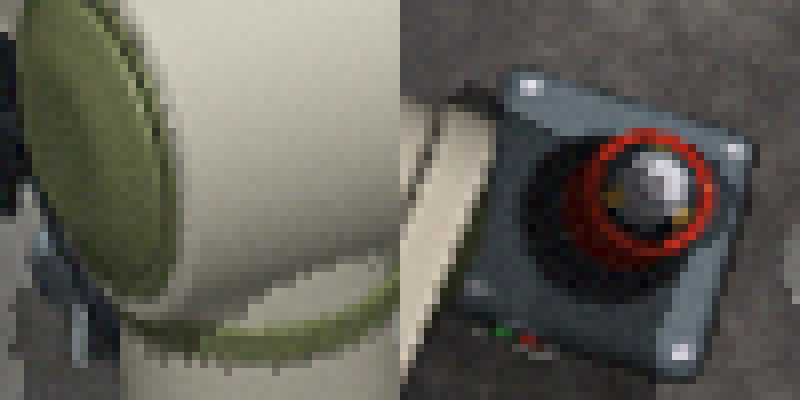

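Top crop: all three brass catches stand out over the drum's end face around the spindle, so the drum is locked. Next is the collar.

arm_command:
  plan:
    - [[0, -1.5, 0.08, 0, 0, 0], [1, -1.5, 0.08, 0, 0, 0], [2.5, -1.5, 0.08, 0, 0, 0], [4.2, -1.5, 0.08, 0, 0, 0], [5, -1.5, 0.08, 0, 0, 0], [6, -1.5, 0.08, 0, 0, 0], [7, -1.5, 0.08, 0, 0, 0], [7.8, -1.5, 0.08, 0, 0, 0], [8.2, -1.5, 0.08, 0, 0, 0], [8.2, -1.5, 0.08, 0, 0, 0]]

```text
time_s: 15.05
position: [0.4261, -0.0913, 0.0284]
tool_rot: [[-0.002, 0.906, -0.423], [0.001, -0.423, -0.906], [-1.0, -0.002, -0.0]]
ft_force: [0.4, -0.6, -0.2]
grip_width: 0.0857
```

```bash
python3 g.py .4265,-.0895,.028,-25
python3 - <<'E'
from m import *
s=get_image("scene");t=get_image("top")
cv2.imwrite("pics/c7.png",np.hstack([crop(s,(358,222),25,8),crop(t,(357,235),25,8)]))
E
```

```text
[ 0.01 -0.01 -0.07] [-0.   -0.    0.02]
15.05 [ 0.42607695 -0.09127395  0.02835643] [ 0.36408346 -0.56665304 -0.17551009] 0.08572580939373291
```

View pics/c7.png

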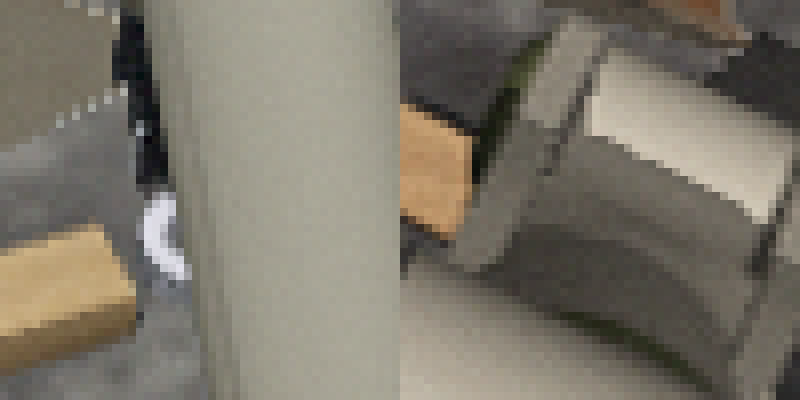

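The arm covers most of the collar, but there's no contact force. I'll make a small correction, close, and lift slightly.

arm_command:
  plan:
    - [[0, 0, -0.07, 0, 0, 0], [0, 0, -0.07, 0, 0, 0], [0, 0, -0.07, 0, 0, 0], [0, 0, -0.07, 0, 0, 0], [0, 0, -0.07, 0, 0, 0], [0, 0, -0.07, 0, 0, 0], [0, 0, -0.07, 0, 0, 0], [0, 0, -0.07, 0, 0, 0]]
  jaw: 1
  newtons: 80

```text
time_s: 15.95
position: [0.4275, -0.0895, 0.0303]
tool_rot: [[0.002, 0.907, -0.422], [-0.001, -0.422, -0.907], [-1.0, 0.002, 0.0]]
ft_force: [-2.0, 1.2, 15.1]
grip_width: 0.0525
```

arm_command:
  plan:
    - [[-1, 0, 0, 0, 0, 0], [-2, 0, 0, 0, 0, 0], [-3, 0, 0, 0, 0, 0], [-4, 0, 0, 0, 0, 0], [-5, 0, 0, 0, 0, 0], [-6, 0, 0, 0, 0, 0], [-7, 0, 0, 0, 0, 0], [-8, 0, 0, 0, 0, 0], [-8, 0, 0, 0, 0, 0]]

```text
time_s: 16.85
position: [0.4279, -0.0898, 0.232]
tool_rot: [[0.006, 0.907, -0.422], [-0.003, -0.422, -0.907], [-1.0, 0.006, 0.0]]
ft_force: [0.3, 0.0, -1.9]
grip_width: 0.0522
```

```bash
python3 g.py .43,-.32,.23,-25 .5155,-.3197,.215,-25
```

```text
[0.11 3.96 8.31] [ 0.01  0.   -0.06]
[0.73 7.05 6.86] [ 0.01  0.   -0.06]
16.85 [ 0.4278752  -0.08978947  0.23196886] [ 0.31345758  0.01919799 -1.88002792] 0.05215272140769022
```

arm_command:
  plan:
    - [[0.1, 4, 8.3, 0, 0, 0], [0.1, 4, 8.3, 0, 0, 0], [0.1, 4, 8.3, 0, 0, 0], [0.1, 4, 8.3, 0, 0, 0], [0.1, 4, 8.3, 0, 0, 0], [0.7, 7.05, 6.86, 0, 0, 0], [0.7, 7.05, 6.86, 0, 0, 0], [0.7, 7.05, 6.86, 0, 0, 0], [0.7, 7.05, 6.86, 0, 0, 0]]

```text
time_s: 17.75
position: [0.5143, -0.3188, 0.2101]
tool_rot: [[-0.002, 0.907, -0.421], [0.002, -0.421, -0.907], [-1.0, -0.003, -0.001]]
ft_force: [-1.4, 0.8, -0.9]
grip_width: 0.0524
```

```bash
python3 g.py .5155,-.3196,.165,-25
```

```text
[1.8  0.06 0.01] [ 0.01 -0.01  0.02]
17.75 [ 0.51428276 -0.31882302  0.21005058] [-1.35567398  0.78812916 -0.88678037] 0.05241099052725304
```

arm_command:
  plan:
    - [[0.5, 0.06, 0, 0, 0, 0], [1, 0.06, 0, 0, 0, 0], [1.5, 0.06, 0, 0, 0, 0], [1.5, 0.06, 0, 0, 0, 0]]

```text
time_s: 18.15
position: [0.5147, -0.3195, 0.1717]
tool_rot: [[-0.003, 0.906, -0.423], [0.003, -0.423, -0.906], [-1.0, -0.004, -0.001]]
ft_force: [-0.1, 0.4, -1.3]
grip_width: 0.0527
```

arm_command:
  plan:
    - [[0.1, 0, 0, 0, 0, 0], [0.2, 0, 0, 0, 0, 0], [0.3, 0, 0, 0, 0, 0], [0.3, 0, 0, 0, 0, 0]]

```text
time_s: 18.55
position: [0.5157, -0.3199, 0.1664]
tool_rot: [[-0.0, 0.906, -0.422], [0.0, -0.422, -0.906], [-1.0, -0.0, -0.0]]
ft_force: [0.1, 0.1, -1.4]
grip_width: 0.0523
```

arm_command:
  plan:
    - [[0.1, 0, 0, 0, 0, 0], [0.2, 0, 0, 0, 0, 0], [0.2, 0, 0, 0, 0, 0]]

```text
time_s: 18.85
position: [0.5157, -0.3199, 0.1612]
tool_rot: [[-0.0, 0.906, -0.422], [0.0, -0.422, -0.906], [-1.0, -0.001, -0.0]]
ft_force: [-0.3, -0.0, -0.4]
grip_width: 0.0521
```

arm_command:
  plan:
    - [[0.1, 0, 0, 0, 0, 0], [0.2, 0, 0, 0, 0, 0], [0.2, 0, 0, 0, 0, 0]]

```text
time_s: 19.15
position: [0.5157, -0.3199, 0.1561]
tool_rot: [[-0.001, 0.906, -0.422], [0.001, -0.422, -0.906], [-1.0, -0.001, -0.0]]
ft_force: [-0.3, -0.5, -1.4]
grip_width: 0.0525
```

arm_command:
  plan:
    - [[0.1, 0, 0, 0, 0, 0], [0.2, 0, 0, 0, 0, 0], [0.2, 0, 0, 0, 0, 0]]

```text
time_s: 19.45
position: [0.5158, -0.32, 0.1515]
tool_rot: [[0.0, 0.906, -0.422], [-0.0, -0.422, -0.906], [-1.0, 0.0, 0.0]]
ft_force: [0.5, 0.1, -0.3]
grip_width: 0.0525
```

arm_command:
  plan:
    - [[0.1, 0, 0, 0, 0, 0], [0.2, 0, 0, 0, 0, 0], [0.3, 0, 0, 0, 0, 0], [0.3, 0, 0, 0, 0, 0]]

```text
time_s: 19.85
position: [0.516, -0.3202, 0.1442]
tool_rot: [[0.001, 0.906, -0.422], [-0.001, -0.422, -0.906], [-1.0, 0.001, 0.0]]
ft_force: [0.7, -1.5, 0.7]
grip_width: 0.0524
```

arm_command:
  plan:
    - [[0.1, 0, 0, 0, 0, 0], [0.2, 0, 0, 0, 0, 0], [0.3, 0, 0, 0, 0, 0], [0.4, 0, 0, 0, 0, 0], [0.4, 0, 0, 0, 0, 0]]

```text
time_s: 20.35
position: [0.5159, -0.3201, 0.1338]
tool_rot: [[0.0, 0.906, -0.422], [-0.0, -0.422, -0.906], [-1.0, 0.0, 0.0]]
ft_force: [1.9, -1.9, 0.9]
grip_width: 0.0526
```

arm_command:
  plan:
    - [[0.1, 0, 0, 0, 0, 0], [0.2, 0, 0, 0, 0, 0], [0.3, 0, 0, 0, 0, 0], [0.4, 0, 0, 0, 0, 0], [0.4, 0, 0, 0, 0, 0]]

```text
time_s: 20.85
position: [0.5159, -0.3201, 0.1239]
tool_rot: [[0.0, 0.906, -0.422], [-0.0, -0.422, -0.906], [-1.0, 0.0, 0.0]]
ft_force: [1.2, -2.1, 1.9]
grip_width: 0.0523
```

arm_command:
  plan:
    - [[0.1, 0, 0, 0, 0, 0], [0.2, 0, 0, 0, 0, 0], [0.24, 0, 0, 0, 0, 0], [0.24, 0, 0, 0, 0, 0], [0.24, 0, 0, 0, 0, 0]]

```text
time_s: 21.35
position: [0.5159, -0.3201, 0.1182]
tool_rot: [[0.0, 0.906, -0.422], [-0.0, -0.422, -0.906], [-1.0, 0.0, 0.0]]
ft_force: [1.1, -1.3, 4.5]
grip_width: 0.0525
```

arm_command:
  plan:
    - [[0.04, 0, 0, 0, 0, 0], [0.08, 0, 0, 0, 0, 0], [0.08, 0, 0, 0, 0, 0], [0.08, 0, 0, 0, 0, 0], [0.08, 0, 0, 0, 0, 0]]

```text
time_s: 21.85
position: [0.5159, -0.3201, 0.1162]
tool_rot: [[0.0, 0.906, -0.422], [-0.0, -0.422, -0.906], [-1.0, 0.0, 0.0]]
ft_force: [1.7, -2.4, 4.5]
grip_width: 0.0524
```

arm_command:
  plan:
    - [[-0.08, 0, 0, 0, 0, 0], [-0.16, 0, 0, 0, 0, 0], [-0.22, 0, 0, 0, 0, 0], [-0.22, 0, 0, 0, 0, 0]]

```text
time_s: 22.25
position: [0.5158, -0.32, 0.1215]
tool_rot: [[-0.0, 0.906, -0.422], [0.0, -0.422, -0.906], [-1.0, -0.0, -0.0]]
ft_force: [1.8, -2.1, 3.5]
grip_width: 0.0525
```

arm_command:
  plan:
    - [[-0.04, 0, 0, 0, 0, 0], [-0.08, 0, 0, 0, 0, 0], [-0.08, 0, 0, 0, 0, 0]]

```text
time_s: 22.55
position: [0.5156, -0.3199, 0.1217]
tool_rot: [[-0.001, 0.906, -0.422], [0.001, -0.422, -0.906], [-1.0, -0.002, -0.001]]
ft_force: [5.5, -5.1, -10.5]
grip_width: 0.0527
```

The arm pulls against the catches (-10.5 N with no upward travel), so the collar is locked. I'll ease back, open and retreat to look.

arm_command:
  plan:
    - [[0.06, 0, 0, 0, 0, 0], [0.06, 0, 0, 0, 0, 0]]

```text
time_s: 22.75
position: [0.5156, -0.3198, 0.1216]
tool_rot: [[-0.001, 0.906, -0.422], [0.001, -0.422, -0.906], [-1.0, -0.001, -0.0]]
ft_force: [3.8, -2.7, -2.3]
grip_width: 0.0522
```

arm_command:
  plan:
    - [[0, 0, 0, 0, 0, 0], [0, 0, 0, 0, 0, 0], [0, 0, 0, 0, 0, 0], [0, 0, 0, 0, 0, 0], [0, 0, 0, 0, 0, 0], [0, 0, 0, 0, 0, 0]]
  jaw: 0

```text
time_s: 23.35
position: [0.5157, -0.3199, 0.1222]
tool_rot: [[-0.0, 0.906, -0.422], [0.0, -0.422, -0.906], [-1.0, -0.0, -0.0]]
ft_force: [-0.2, 0.3, 0.1]
grip_width: 0.0855
```

arm_command:
  plan:
    - [[-1, 0, 0, 0, 0, 0], [-2, 0, 0, 0, 0, 0], [-3, 0, 0, 0, 0, 0], [-4, 0, 0, 0, 0, 0], [-5, 0, 0, 0, 0, 0], [-5, -4, 0, 0, 0, 0], [-5, -6, -3, 0, 0, 0], [-5, -7, -8, 0, 0, 0], [-5, -7.5, -12, 0, 0, 0], [-5, -7.5, -12, 0, 0, 0]]

```text
time_s: 24.35
position: [0.4564, -0.1038, 0.2474]
tool_rot: [[0.001, 0.906, -0.423], [-0.0, -0.423, -0.906], [-1.0, 0.001, -0.0]]
ft_force: [1.2, 0.4, 0.1]
grip_width: 0.0852
```

```bash
python3 g.py .42,.2,.25,-25
python3 - <<'E'
from m import *
s=get_image("scene");t=get_image("top")
cv2.imwrite("pics/c8.png",np.hstack([crop(s,(376,172),25,8),crop(t,(418,213),25,8)]))
E
```

```text
[ -0.11  -6.46 -10.39] [-0.01 -0.   -0.01]
24.35 [ 0.45635806 -0.10377774  0.24742607] [1.15778809 0.43145685 0.0799865 ] 0.08515882175470366
```

View pics/c8.png

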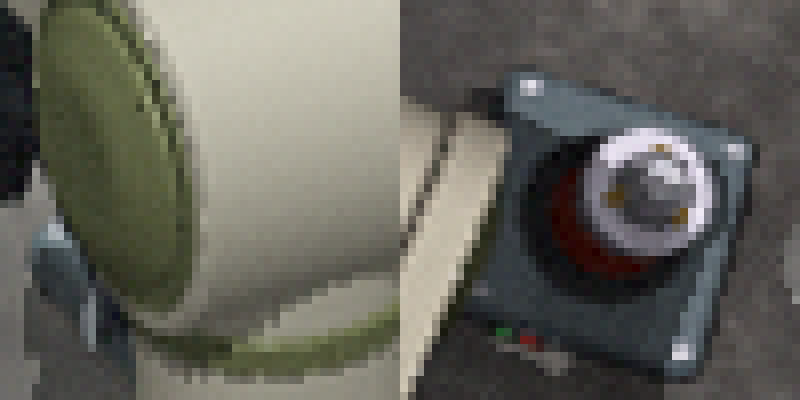

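Top crop: the collar sits flat round the spindle, with all three brass catches over its face and the drum beneath it. I'll clear the arm for one look at the whole scene before handing in.

arm_command:
  plan:
    - [[-0.1, -3, -8, 0, 0, 0], [-0.1, -3, -8, 0, 0, 0], [-0.1, -3, -8, 0, 0, 0], [-0.1, -3, -8, 0, 0, 0], [-0.1, -3, -8, 0, 0, 0], [-0.1, -3, -8, 0, 0, 0]]

```text
time_s: 25.05
position: [0.4734, 0.1086, 0.2496]
tool_rot: [[0.0, 0.908, -0.42], [-0.0, -0.42, -0.908], [-1.0, 0.0, 0.0]]
ft_force: [0.0, -0.6, 0.5]
grip_width: 0.0853
```

Run:
```python
from m import *
s=get_image("scene");t=get_image("top")
a=cv2.resize(t["img"][180:270,200:500,::-1],None,fx=2.6,fy=2.6,interpolation=cv2.INTER_CUBIC)
b=cv2.resize(s["img"][130:310,240:500,::-1],(780,340))[:, :780]
cv2.imwrite("pics/c9.png",np.vstack([a,b]))
```

```text
(no output)
```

View pics/c9.png

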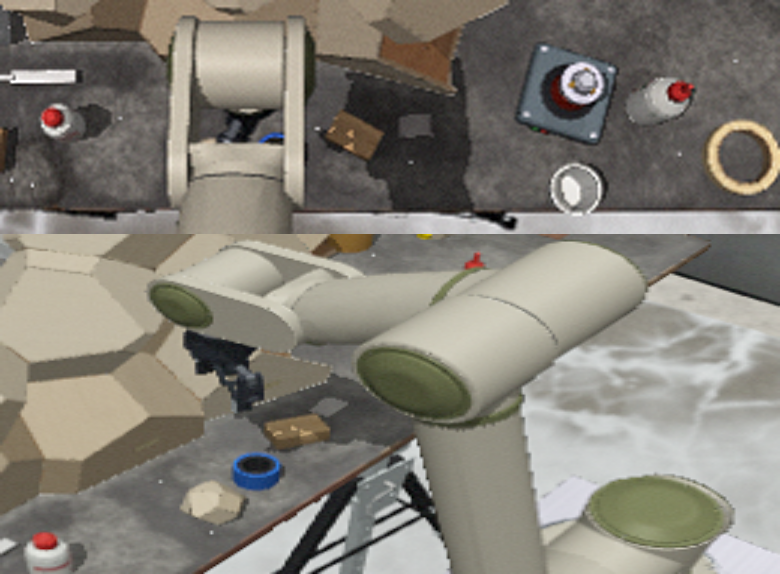

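```bash
python3 -c "
from rig import workorder,sensors
s=sensors.observe();print(s['ft_force'],s['time_s']);print(workorder.close_job())"
```

```text
[-0.61621397 -0.4652048   0.20874043] 25.15
the job is handed in; nothing more can be done
None
```

The red drum and then the aluminium collar are both locked on the sander spindle, and I handed the job in at 25.2 s with the gripper open and touching nothing.

- **Drum:** it met the catches slightly off-centre, so I shifted it about 1 mm, pressed it about 5 mm past the catch level and tugged it upward. The pull read -5.6 N, and the top view showed all three brass catches over its face.
- **Collar:** I pressed it down in the same way. The tug read -10.5 N with almost no upward travel, and the top view showed all three catches over its face, with the drum underneath.
- **Bystanders:** in the last pictures the blue drum, hardener bottle, small cell, wood block, glue bottle and cup stand where they were. The sanding block was mostly outside the frame; the arm never went near it.

**Checks that disagreed or were missing:**
- The two cameras differed by 4–5 mm in x, so I used the midpoint. Heights measured from the two views came out 2–4 mm lower than the task text.
- The gripper read 52–54 mm on the 56 mm parts.
- The arm blocked the scene camera's view of the sander, so what the camera shows of the lock comes from the top view alone. I had no direct reading of the seat travel.

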